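Oiled pieces from the drip rack to the polishing rack, first in first

TASK

Move the four turned wooden pieces from the drip rack (metal trays on a grey board) to the pockets of the brown polishing rack, one piece to a pocket, keeping their order counted from each rack's dark dowel post: the piece nearest the drip rack's post goes into the pocket nearest the polishing rack's post, the next into the next, and so on. Keep the pieces upright, set each down gently without dropping it, and leave all four standing in their pockets, released.

Things in the scene. Friction and masses are not known exactly. Their poses are not given: they have to be found in the camera images.
- handle_mid (a point): turned tool handle standing on end, round, 92 mm high, 33 mm across at its middle, 38 mm at its widest (near foot and near top), with a rounded top. Origin half-way up on its upright axis (z up). Pale wood, 35 to 100 g. Starts upright on tray1, its foot 15 mm above the table.
- box_mid (a point): small turned lidded box, a plain cylinder 44 mm across and 66 mm high over the little knob (14 mm wide) on its lid; the cylinder itself ends 57 mm above its foot. Origin half-way up on its upright axis (z up). Pale wood, 35 to 100 g. Starts upright on tray2, its foot 15 mm above the table.
- candlestick_mid (a point): turned candlestick, 76 mm high, foot a 46 mm disc 6 mm thick that tapers in to the stem by 16 mm, stem 26 mm across from 16 to 60 mm above the foot, top 32 mm across. Origin half-way up on its upright axis (z up). Pale wood, 35 to 100 g. Starts upright on tray3, its foot 15 mm above the table.
- square_mid (a point): upright square-section carved piece, 32 by 32 mm, 86 mm high with a smaller 22 mm square top (the last 6 mm); its x and y axes are square to its faces and at the start parallel to the tray's. Origin half-way up on its upright axis (z up). Pale wood, 35 to 100 g. Starts upright on tray4, its foot 15 mm above the table.
- tray1: fixed metal square tray of the drip rack, under the tool handle at the start; 66 by 66 mm, rim 3 mm thick and 9 mm above its floor. Origin: centre of its underside, on the 12 mm grey board; floor 15 mm above the table. The four like trays stand 80 mm apart in a row along their y axis; which place this one has varies, and the row may lie nearer or farther than the polishing rack.
- tray2: fixed metal square tray of the drip rack, under the lidded box at the start; 66 by 66 mm, rim 3 mm thick and 9 mm above its floor. Origin: centre of its underside, on the 12 mm grey board; floor 15 mm above the table. The four like trays stand 80 mm apart in a row along their y axis; which place this one has varies, and the row may lie nearer or farther than the polishing rack.
- tray3: fixed metal square tray of the drip rack, under the candlestick at the start; 66 by 66 mm, rim 3 mm thick and 9 mm above its floor. Origin: centre of its underside, on the 12 mm grey board; floor 15 mm above the table. The four like trays stand 80 mm apart in a row along their y axis; which place this one has varies, and the row may lie nearer or farther than the polishing rack.
- tray4: fixed metal square tray of the drip rack, under the square piece at the start; 66 by 66 mm, rim 3 mm thick and 9 mm above its floor. Origin: centre of its underside, on the 12 mm grey board; floor 15 mm above the table. The four like trays stand 80 mm apart in a row along their y axis; which place this one has varies, and the row may lie nearer or farther than the polishing rack.
- drip_post: fixed dark dowel, 22 mm across, 50 mm high, at one end of the row of trays on the grey board (which end varies): it marks the drip rack's first place. Origin: centre of its underside, 12 mm above the table; x and y axes parallel to the trays'. Tray centres are 70, 150, 230, 310 mm from it. A low pale block is at the other end of the board.
- polish_rack: fixed brown wooden rack, 90 by 430 mm, long along y. Origin: centre of its underside, on the table. Four pockets, centres at x 0, y +120, +40, -40, -120 mm, 60 by 60 mm inside; floor 15 mm, rim top 24 mm above the table. A dark dowel post like the drip rack's (22 mm, top 62 mm above the table) at y +190 mm: the pocket at +120 is the first. Low block at the other end.
There are look-alikes about, which are no part of the job. What is shaped like the part that bears square_mid but red or turquoise is not meant.

How it is judged (in metres and radians):
At the end, for the whole second after the job is handed in: Each piece stands upright (0.12 rad) on the floor of the polishing-rack pocket with the number, from that rack's post, that its tray had from the drip rack's post; within 15 mm of the pocket's centre along each rack axis and 6 mm of resting height, at rest and released (((horizontal distance between tray1 and drip_post between 0.04 and 0.1 m and y of handle_mid in the frame of polish_rack between 0.105 and 0.135 m) or (horizontal distance between tray1 and drip_post between 0.12 and 0.18 m and y of handle_mid in the frame of polish_rack between 0.025 and 0.055 m) or (horizontal distance between tray1 and drip_post between 0.2 and 0.26 m and y of handle_mid in the frame of polish_rack between -0.055 and -0.025 m) or (horizontal distance between tray1 and drip_post between 0.28 and 0.34 m and y of handle_mid in the frame of polish_rack between -0.135 and -0.105 m)) and x of handle_mid in the frame of polish_rack between -0.015 and 0.015 m and z of handle_mid in the frame of polish_rack between 0.055 and 0.067 m and angle between each of handle_mid, box_mid, candlestick_mid, square_mid's own z axis and vertical below 0.12 rad and linear speed of each of handle, box, candlestick, square below 0.02 m/s and contact force between each of handle, box, candlestick, square and the fingers below 0.1 N and ((horizontal distance between tray2 and drip_post between 0.04 and 0.1 m and y of box_mid in the frame of polish_rack between 0.105 and 0.135 m) or (horizontal distance between tray2 and drip_post between 0.12 and 0.18 m and y of box_mid in the frame of polish_rack between 0.025 and 0.055 m) or (horizontal distance between tray2 and drip_post between 0.2 and 0.26 m and y of box_mid in the frame of polish_rack between -0.055 and -0.025 m) or (horizontal distance between tray2 and drip_post between 0.28 and 0.34 m and y of box_mid in the frame of polish_rack between -0.135 and -0.105 m)) and x of box_mid in the frame of polish_rack between -0.015 and 0.015 m and z of box_mid in the frame of polish_rack between 0.042 and 0.054 m and ((horizontal distance between tray3 and drip_post between 0.04 and 0.1 m and y of candlestick_mid in the frame of polish_rack between 0.105 and 0.135 m) or (horizontal distance between tray3 and drip_post between 0.12 and 0.18 m and y of candlestick_mid in the frame of polish_rack between 0.025 and 0.055 m) or (horizontal distance between tray3 and drip_post between 0.2 and 0.26 m and y of candlestick_mid in the frame of polish_rack between -0.055 and -0.025 m) or (horizontal distance between tray3 and drip_post between 0.28 and 0.34 m and y of candlestick_mid in the frame of polish_rack between -0.135 and -0.105 m)) and x of candlestick_mid in the frame of polish_rack between -0.015 and 0.015 m and z of candlestick_mid in the frame of polish_rack between 0.047 and 0.059 m and ((horizontal distance between tray4 and drip_post between 0.04 and 0.1 m and y of square_mid in the frame of polish_rack between 0.105 and 0.135 m) or (horizontal distance between tray4 and drip_post between 0.12 and 0.18 m and y of square_mid in the frame of polish_rack between 0.025 and 0.055 m) or (horizontal distance between tray4 and drip_post between 0.2 and 0.26 m and y of square_mid in the frame of polish_rack between -0.055 and -0.025 m) or (horizontal distance between tray4 and drip_post between 0.28 and 0.34 m and y of square_mid in the frame of polish_rack between -0.135 and -0.105 m)) and x of square_mid in the frame of polish_rack between -0.015 and 0.015 m and z of square_mid in the frame of polish_rack between 0.052 and 0.064 m); the robot touches nothing.
It fails at once if a piece is tipped over (leans more than 0.7 rad) (angle between any of handle_mid, box_mid, candlestick_mid, square_mid's own z axis and vertical above 0.7 rad).
It fails at once if a piece is dropped or thrown (moves faster than 0.7 m/s, a fall of some 25 mm, with no finger on it) ((linear speed of handle above 0.7 m/s and contact force between handle and the fingers below 0.1 N) or (linear speed of box above 0.7 m/s and contact force between box and the fingers below 0.1 N) or (linear speed of candlestick above 0.7 m/s and contact force between candlestick and the fingers below 0.1 N) or (linear speed of square above 0.7 m/s and contact force between square and the fingers below 0.1 N)).
It also fails if it takes over 102 s, if anything falls off the work surface, if the arm or the gripper's body presses on something with over 40 N, if the wrist force passes 120 N, or if a joint passes its speed limit or range.

ROBOT

A 6-joint arm with a two-finger parallel gripper is mounted at the origin on the work surface. World frame = base frame: x ahead of the robot, y to its left, z up, the work surface at z = 0. Lengths are in mm, angles in degrees, forces in N, time in s.
With the tool pointing down it reaches from about 350 to 850 mm from the base axis. Payload 8.1 kg.
Tool frame: the origin (TCP) lies on the centre line of the jaws, within the pads' length; the fingertips stand 11 mm ahead of it and the grasp point (between the pads) lies 8 mm behind it; z points along the fingers, y is the direction in which the jaws open and shut (so a half turn about z gives the same grasp; the last joint's range is limited). The gripper opens to 85 mm and grips with 20 to 120 N. Pads are 22 mm wide; open, the fingers measure 114 mm over their backs; the gripper's body (76 mm by 85 mm) begins 54 mm behind the grasp point. The pads swing forward as they close: fully open they stand 13 mm farther back than shut.
Start: joints at [63.404, 7.471, 85.268, -0, 87.261, -4.893], TCP at [221.863, 557.479, 242.292] pointing down, gripper open.
Joint ranges: [-169.43, 169.43], [-51.17, 129.36], [1.28, 143.12], [-76.62, 256.62], [0, 156.53], [-152.29, 152.29]. Speed limits (degrees/s): [136.94, 136.94, 159.86, 180, 180, 180].

INTERFACE

Orientations are given as [roll, pitch, yaw] about the fixed x, y, z axes, in that order (R = Rz(yaw) Ry(pitch) Rx(roll)).
In Python, from bench import telemetry, viewer, r gives the robot as it stands.
- The arm moves only by the shell command python3 -m inch 'ROWS' [FORCE]. ROWS is JSON, a list of rows, each a list of 3 entries, a list of its own where there are three numbers: the shift along the tool's x, y, z in cm, then the turn, a rotation vector about the tool's x, y, z in rad, then the opening, from 0 (shut) to 1 (fully open). A call has 1 to 20 rows; each row is the pose to reach, as a shift and turn from the pose commanded when the call began, along the tool's axes at that moment; what a row does not reach only later rows make up. A row lasts 1/10 s, in which the tool goes at most 50 mm and 8.59 degrees, less where a joint would pass 70% of its speed; a pose out of reach is approached as far as the arm can. A call with a gripper value outside its range is refused whole. The fingers move at their own pace and stop on an object; FORCE is the grip in N (left out, the last holds). Time passes only in rows, so rows that repeat a pose let the fingers close. It gives the time, the measured TCP pose, the force and the opening at its end, in the units of the state.
- telemetry.sense(): the state, without advancing time (a new reading comes with each control period).
- viewer.snapshot(name): name is "scene" or "top" or "wrist"; returns the picture (480x640x3 uint8, red, green, blue); there is no depth.
- viewer.camera_model(name): a dict with "fx", "fy", "cx", "cy" (pixels), "cam_to_world" (4x4, takes a point from camera to world coordinates); the wrist camera has in their place "mount" (4x4, takes a point from camera to tool coordinates, whose origin is the TCP and whose axes are the flange's). Camera axes: x right, y down, z forward; pixel columns grow to the right and rows downward; lengths in mm; the calibration is good to about 2 mm. The wrist camera is an equidistant fisheye: a pixel r from the principal point sees the ray r / f radians off the axis. A picture is of the moment at which its call begins: read the wrist's pose just before it. camera_model takes no time and is no camera call.
- r.hand_in(): hands the job in, once; it reports no verdict.
The state is a dict: "time": time; "joint_pos": joint angles; "qd": joint speeds; "joint_efforts": joint torques, N m; "tool_pos": TCP position; "tcp_rot": TCP orientation; "ft_force": force on the tool from outside, world axes, zero at the start; "wrist_torque": the same for the moment, N m; "finger_gap": finger opening in mm.
Only numpy, scipy, OpenCV 4.12 (cv2) and the standard library are available. Lean on these libraries where they do the work, as an engineer would, in place of code of your own. Each camera call takes 0.05 s, during which the arm holds its last target.

## Working session

There is one attempt and no reset: what is moved stays moved. The work goes in short steps, Python scripts to look and compute and a shell command to move; the robot and the scene stay as the last step left them, time stands still between calls to the robot, and variables do not carry over. Pictures are saved under pics/ and viewed, and the job is handed in when it is done.

```bash
mkdir -p pics; ls
python3 - <<'E'
from bench import telemetry, viewer, r
import cv2,numpy as np
print(telemetry.sense())
for n in ("scene","top","wrist"):
    print(n,viewer.camera_model(n))
for n in ("scene","top"):
    cv2.imwrite(f"pics/{n}0.png",viewer.snapshot(n)[:,:,::-1])
E
```

```text
pics
{'time': 0.0, 'joint_pos': array([ 6.34019326e+01,  7.51422783e+00,  8.53301878e+01, -2.36949269e-03,
        8.72618877e+01, -4.89353326e+00]), 'qd': array([ 0.01034302,  0.00814351,  0.01414748,  0.04670869, -0.07086907,
        0.06168253]), 'joint_efforts': array([-1.14124927e-03, -5.69375145e+01, -5.00567830e+01, -1.54210798e-04,
        1.42360645e-02,  3.71605449e-05]), 'tool_pos': array([221.64800707, 556.98040078, 241.24488843]), 'tcp_rot': array([-1.79893882e+02, -6.71019788e-03,  1.58295575e+02]), 'ft_force': array([0.18133437, 0.70868565, 0.17354613]), 'wrist_torque': array([ 0.00857805, -0.00627058, -0.00985815]), 'finger_gap': 85.53710977515509}
scene {'fx': 438.9341593827364, 'fy': 438.9341593827364, 'cx': 321.30029511922555, 'cy': 241.1931674717518, 'cam_to_world': array([[-8.92941846e-01,  3.47752060e-01, -2.85872988e-01,
         8.24407460e+02],
       [ 4.50018445e-01,  6.72963810e-01, -5.87029054e-01,
         4.03730302e+02],
       [-1.17583879e-02, -6.52830924e-01, -7.57412388e-01,
         6.52832738e+02],
       [ 0.00000000e+00,  0.00000000e+00,  0.000
[... 264 characters left out ...]
98e-01, -1.18043734e-02,  2.36419072e-02,
        -2.27654135e+01],
       [-2.23908747e-02, -9.67437836e-02, -9.95057430e-01,
         7.93422225e+02],
       [ 0.00000000e+00,  0.00000000e+00,  0.00000000e+00,
         1.00000000e+00]])}
wrist {'fx': 371.64829954431775, 'fy': 371.64829954431775, 'cx': 322.5869488170195, 'cy': 241.01709893485332, 'mount': array([[-2.30838870e-04, -9.64155413e-01, -2.65338062e-01,
         6.67608921e+01],
       [ 9.99999717e-01, -4.12740955e-04,  6.29791369e-04,
        -6.96510379e-01],
       [-7.16732642e-04, -2.65337841e-01,  9.64155235e-01,
        -1.30229495e+02],
       [ 0.00000000e+00,  0.00000000e+00,  0.00000000e+00,
         1.00000000e+00]])}
```

View pics/scene0.png

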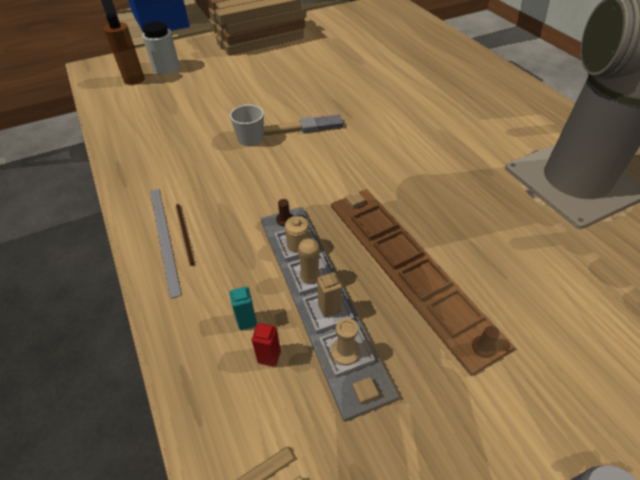

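View pics/top0.png

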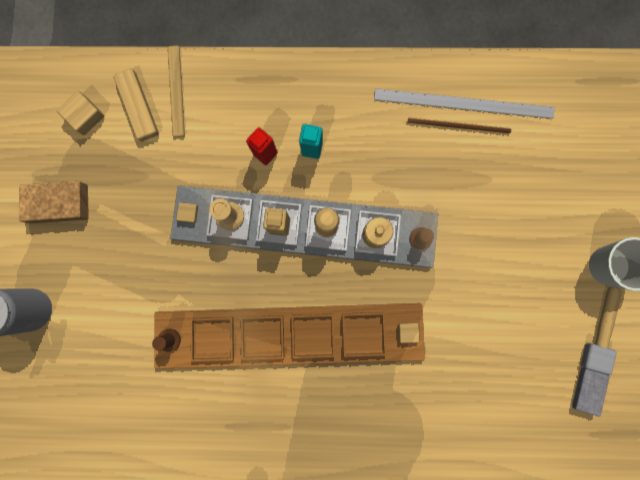

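The top view (right = -y, up = +x) shows the drip rack farther away with its post at about (422,238), on the right. From that post the order is box (378,232), handle (326,222), square (275,219), candlestick (228,213). The polishing rack is nearer, with its post at the left (166,342).
Possible mistakes for the square piece are the turquoise block (311,140), the red block (262,146) and the wood cube (80,113). The pale piece on the tray at (275,219) is the right one. I'll check it in a crop.

Run:
```python
import cv2
im=cv2.imread("pics/top0.png")
cv2.imwrite("pics/c1.png",cv2.resize(im[175:280,165:445],None,fx=2.85,fy=2.85,interpolation=cv2.INTER_CUBIC))
cv2.imwrite("pics/c2.png",cv2.resize(im[295:380,145:435],None,fx=2.75,fy=2.75,interpolation=cv2.INTER_CUBIC))
```

```text
(no output)
```

View pics/c1.png

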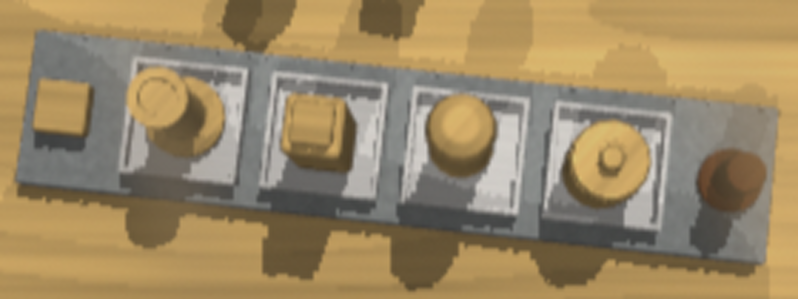

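View pics/c2.png

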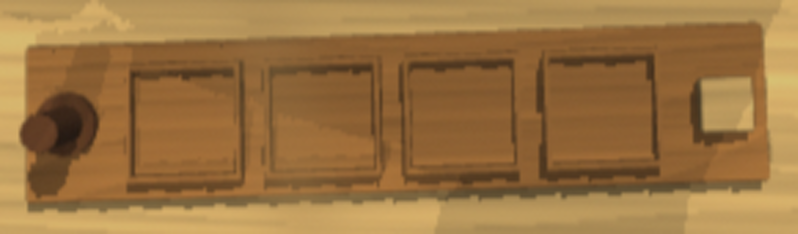

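```bash
cat > h.py <<'E'
from bench import telemetry, viewer, r
import cv2,numpy as np
def ray(name,u,v,z):
    m=viewer.camera_model(name);T=m["cam_to_world"]
    d=T[:3,:3]@np.array([(u-m["cx"])/m["fx"],(v-m["cy"])/m["fy"],1.])
    o=T[:3,3];return o+d*(z-o[2])/d[2]
def proj(name,p):
    m=viewer.camera_model(name);T=np.linalg.inv(m["cam_to_world"])
    q=T[:3,:3]@np.asarray(p,float)+T[:3,3]
    return np.array([m["fx"]*q[0]/q[2]+m["cx"],m["fy"]*q[1]/q[2]+m["cy"]])
E
python3 - <<'E'
from h import *
c1=lambda x,y,z:ray("top",165+(x+.5)/2.85-.5,175+(y+.5)/2.85-.5,z)
c2=lambda x,y,z:ray("top",145+(x+.5)/2.75-.5,295+(y+.5)/2.75-.5,z)
T={'cand':[(135,58),(247,70),(237,188),(120,175)],'sq':[(273,72),(388,85),(377,200),(260,187)],'han':[(413,86),(529,99),(516,213),(400,202)],'box':[(556,101),(671,114),(660,229),(543,216)]}
for k,v in T.items():
    P=np.array([c1(*p,24) for p in v]); print(k,P.mean(0).round(1),[np.linalg.norm(P[i]-P[i-1]).round(1) for i in range(4)])
for k,p,z in [('cand',(162,97),91),('sq',(314,125),101),('han',(461,127),104),('box',(613,158),80),('boxcyl',(608,163),72),('post',(741,178),62)]:print(k,c1(*p,z).round(1))
P=np.array([c2(*p,24) for p in [(25,45),(762,22),(768,180),(25,200)]]);print(P.round(1),P.mean(0))
a=P[0]+P[3]-P[1]-P[2];print('y dir deg',np.degrees(np.arctan2(-a[0],a[1])))
for q in [[(133,68),(240,64),(240,178),(130,180)],[(268,65),(380,60),(380,175),(268,178)],[(404,62),(517,58),(517,172),(407,176)],[(543,57),(655,54),(657,168),(545,172)]]:
    Q=np.array([c2(*p,24) for p in q]);print(Q.mean(0).round(1),[np.linalg.norm(Q[i]-Q[i-1]).round(1) for i in range(4)])
print('post',c2(39,132,62))
E
```

```text
cand [647.5 134.5  24. ] [np.float64(67.1), np.float64(64.3), np.float64(67.3), np.float64(66.7)]
sq [640.8  55.2  24. ] [np.float64(65.7), np.float64(65.6), np.float64(65.4), np.float64(66.2)]
han [633.8 -23.7  24. ] [np.float64(66.0), np.float64(65.7), np.float64(64.7), np.float64(65.1)]
box [ 626.2 -103.7   24. ] [np.float64(65.3), np.float64(64.7), np.float64(64.9), np.float64(65.3)]
cand [651.5 133.   91. ]
sq [636.4  52.8 101. ]
han [635.8 -21.7 104. ]
box [ 623.7 -100.7   80. ]
boxcyl [621.9 -98.9  72. ]
post [ 615.8 -170.3   62. ]
[[ 496.9  250.3   24. ]
 [ 516.3 -172.6   24. ]
 [ 428.  -175.4   24. ]
 [ 409.4  246.2   24. ]] [462.6405746   37.13418253  24.        ]
y dir deg 2.5737780130682752
[454.6 155.7  24. ] [np.float64(63.1), np.float64(61.7), np.float64(64.1), np.float64(62.9)]
[457.6  76.5  24. ] [np.float64(63.5), np.float64(64.4), np.float64(64.6), np.float64(63.8)]
[460.2  -1.8  24. ] [np.float64(64.0), np.float64(64.7), np.float64(63.9), np.float64(62.4)]
[463.9 -80.6  24. ] [np.float64(64.4), np.float64(63.8), np.float64(63.8), np.float64(63.3)]
post [452.33878022 226.96097092  62.        ]
```

```bash
cat >> h.py <<'E'
from scipy.spatial.transform import Rotation as Ro
def Rt(): return Ro.from_euler('xyz',telemetry.sense()["tcp_rot"],degrees=True)
def go(x,y,z,yaw):
    s=telemetry.sense();R=Rt()
    d=R.inv().apply(np.array([x,y,z])-s["tool_pos"])/10
    rv=(R.inv()*Ro.from_euler('xyz',[180,0,yaw],degrees=True)).as_rotvec()
    print("t",round(s["time"],2),"at",s["tool_pos"].round(1),s["tcp_rot"].round(1),"gap",round(s["finger_gap"],1),"F",s["ft_force"].round(1));print("shift cm",d.round(2),"rot",rv.round(3))
def wproj(p,s):
    m=viewer.camera_model("wrist");M=m["mount"];R=Ro.from_euler('xyz',s["tcp_rot"],degrees=True)
    q=R.inv().apply(np.asarray(p,float)-s["tool_pos"]);q=np.linalg.inv(M)@np.r_[q,1]
    rr=np.hypot(q[0],q[1]);th=np.arctan2(rr,q[2]);return np.array([m["cx"]+m["fx"]*th*q[0]/rr,m["cy"]+m["fx"]*th*q[1]/rr])
def wray(u,v,z,s):
    m=viewer.camera_model("wrist");M=m["mount"];R=Ro.from_euler('xyz',s["tcp_rot"],degrees=True)
    a=np.array([(u-m["cx"]),(v-m["cy"])])/m["fx"];th=np.hypot(*a)
    d=np.r_[a/th*np.sin(th),np.cos(th)];o=R.apply(M[:3,3])+s["tool_pos"];d=R.apply(M[:3,:3]@d)
    return o+d*(z-o[2])/d[2]
E
python3 -c "
from h import *
go(540,-70,260,88)"
```

```text
t 0.1 at [221.7 557.  241.3] [-179.9   -0.   158.3] gap 85.7 F [ 0.4  0.2 -0.6]
shift cm [-52.77 -46.49  -1.8 ] rot [-2.000e-03  1.000e-03  1.227e+00]
```

```bash
python3 -m inch '[[[-20,-17.6,-1.8],[0,0,0.45],1],[[-52.7,-46.4,-1.8],[0,0,1.227],1],[[-52.7,-46.4,-1.8],[0,0,1.227],1],[[-52.7,-46.4,-1.8],[0,0,1.227],1],[[-52.7,-46.4,-1.8],[0,0,1.227],1],[[-52.7,-46.4,-1.8],[0,0,1.227],1],[[-52.7,-46.4,-1.8],[0,0,1.227],1],[[-52.7,-46.4,-1.8],[0,0,1.227],1],[[-52.7,-46.4,-1.8],[0,0,1.227],1],[[-52.7,-46.4,-1.8],[0,0,1.227],1],[[-52.7,-46.4,-1.8],[0,0,1.227],1],[[-52.7,-46.4,-1.8],[0,0,1.227],1],[[-52.7,-46.4,-1.8],[0,0,1.227],1],[[-52.7,-46.4,-1.8],[0,0,1.227],1],[[-52.7,-46.4,-1.8],[0,0,1.227],1],[[-52.7,-46.4,-1.8],[0,0,1.227],1],[[-52.7,-46.4,-1.8],[0,0,1.227],1],[[-52.7,-46.4,-1.8],[0,0,1.227],1],[[-52.7,-46.4,-1.8],[0,0,1.227],1]]' 40
python3 - <<'E'
from h import *
import pickle
s=telemetry.sense();im=viewer.snapshot("wrist")[:,:,::-1].copy();pickle.dump(s,open("s1.pkl","wb"));cv2.imwrite("pics/w1.png",im)
print(s)
E
```

```text
time: 2.0
tool_pos: [539.7, -67.3, 260.5]
tcp_rot: [180.0, -0.0, 88.1]
ft_force: [-0.1, 0.3, -0.8]
finger_gap: 85.1
{'time': 2.0, 'joint_pos': array([-1.25119780e+01, -1.66140549e+00,  9.28189882e+01,  5.25120223e-03,
        8.88256865e+01, -1.06101187e+01]), 'qd': array([-0.1955027 ,  0.0616351 , -0.2732487 , -0.19417162,  0.03380989,
        0.00045139]), 'joint_efforts': array([-2.41926871e-01, -4.85249877e+01, -5.02052307e+01, -1.20728873e-02,
       -1.58713170e-03,  7.63485470e-03]), 'tool_pos': array([539.68489141, -67.28488418, 260.47749647]), 'tcp_rot': array([ 1.79982589e+02, -2.07981665e-03,  8.80980341e+01]), 'ft_force': array([-0.11147588,  0.34135359, -0.77897922]), 'wrist_torque': array([ 0.03745593, -0.0085248 , -0.02845919]), 'finger_gap': 85.10282320570482}
```

View pics/w1.png

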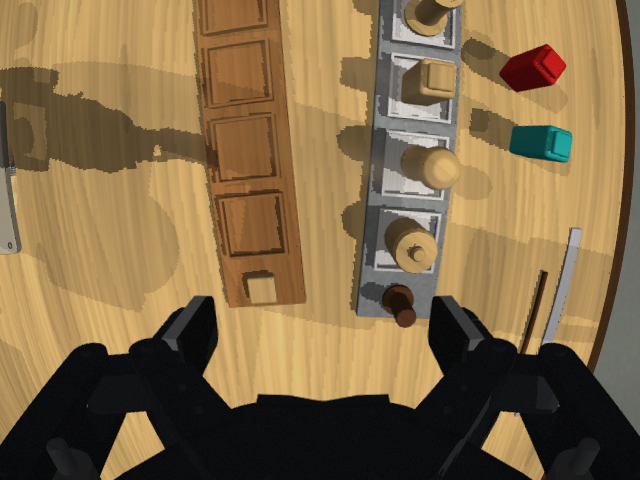

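The wrist view shows the order from the drip post (400,305) as box (412,245), handle (430,165), square (432,82), candlestick (430,15). The red and turquoise blocks stand off the rack at (533,68) and (540,143).

Run:
```python
import cv2
im=cv2.imread("pics/w1.png")
a=cv2.resize(im[0:300,190:310],None,fx=2,fy=2,interpolation=cv2.INTER_CUBIC)
b=cv2.resize(im[0:300,350:475],None,fx=2,fy=2,interpolation=cv2.INTER_CUBIC)
cv2.imwrite("pics/w1c.png",cv2.hconcat([a,b]))
```

```text
(no output)
```

View pics/w1c.png

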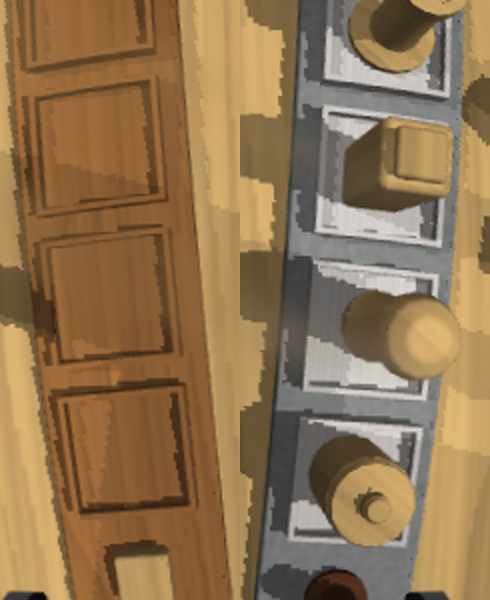

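```bash
cat > ov.py <<'E'
from h import *
import pickle
def sq(c,ang,h,z):
    a=np.radians(ang);ex=np.array([np.cos(a),np.sin(a)]);ey=np.array([-ex[1],ex[0]])
    return [np.r_[c+ex*h[0]*i+ey*h[1]*j,z] for i,j in((1,1),(1,-1),(-1,-1),(-1,1))]
def draw(im,P,f,col,S):
    q=np.array([f(p) for p in P]);cv2.polylines(im,[np.round((q+.5)*S*16-8).astype(np.int32)],True,col,1,cv2.LINE_AA,4)
def overlay(im,f,S,pr,dr,dang):
    im=cv2.resize(im,None,fx=S,fy=S,interpolation=cv2.INTER_CUBIC)
    c=np.array(pr[:2]);a=np.radians(pr[2]);ey=np.array([-np.sin(a),np.cos(a)])
    draw(im,sq(c,pr[2],(45,215),24),f,(255,255,0),S)
    for k in(120,40,-40,-120):
        draw(im,sq(c+ey*k,pr[2],(30,30),24),f,(0,255,0),S);draw(im,sq(c+ey*k,pr[2],(30,30),15),f,(0,0,255),S)
    c=np.array(dr[:2]);a=np.radians(dang);ey=np.array([-np.sin(a),np.cos(a)])
    for k in (-120,-40,40,120):
        draw(im,sq(c+ey*k,dang,(33,33),24),f,(0,255,0),S);draw(im,sq(c+ey*k,dang,(30,30),15),f,(0,0,255),S)
    return im
E
cat > o1.py <<'E'
from ov import *
import sys
v=list(map(float,sys.argv[1:7]))
s=pickle.load(open("s1.pkl","rb"))
w=overlay(cv2.imread("pics/w1.png"),lambda p:wproj(p,s),2.5,v[:3],v[3:5],v[5])
cv2.imwrite("pics/ow%s.png"%sys.argv[7],w[0:780,470:1200][:600])
t=overlay(cv2.imread("pics/top0.png"),lambda p:proj("top",p),2.7,v[:3],v[3:5],v[5])
cv2.imwrite("pics/ot%s.png"%sys.argv[7],t[480:1020,400:1200])
E
python3 o1.py 461 37.3 2.4 637.1 15.6 -5.1 1
```

```text
(no output)
```

View pics/ow1.png

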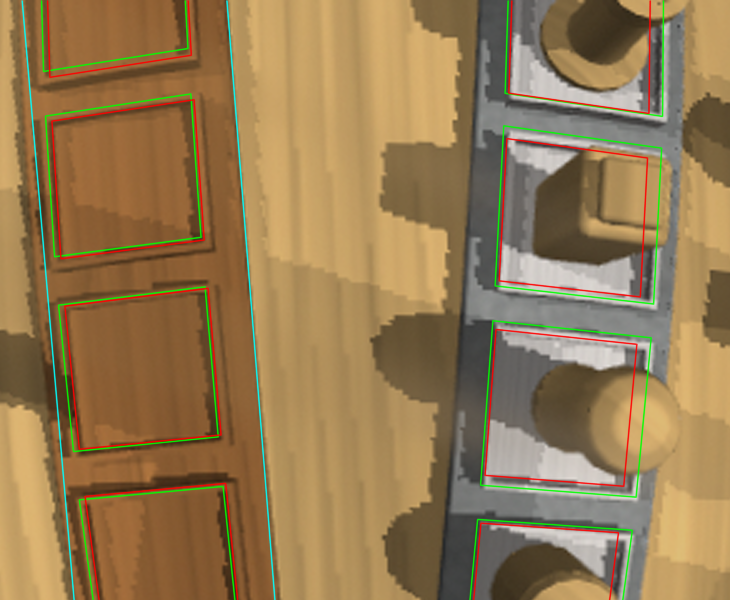

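View pics/ot1.png

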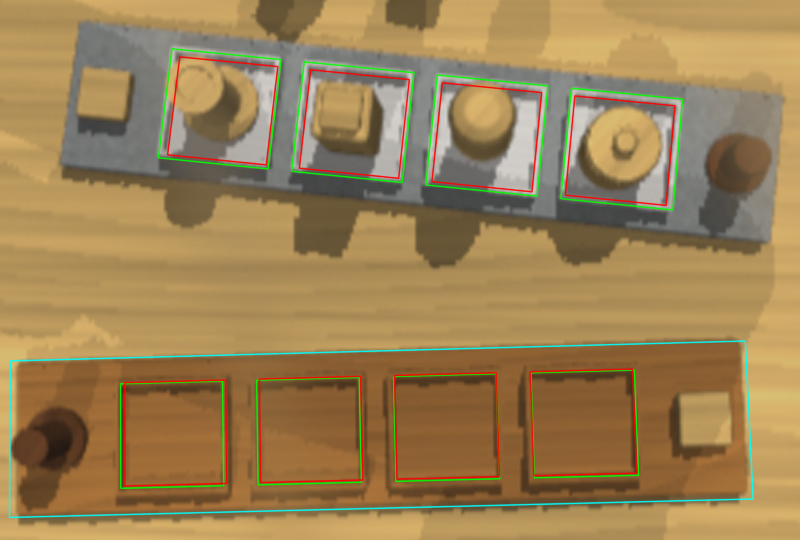

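Run:
```python
from h import *
import pickle
s=pickle.load(open("s1.pkl","rb"))
for n,u,v,z in [('boxknob',417.2,253.8,81),('boxcyl',414.5,250,72),('handle',440.5,167.5,104),('sq',441.5,76,101),('sqlow',439.5,79,95)]: print(n,wray(u,v,z,s).round(1))
c1=lambda x,y,z:ray("top",165+(x+.5)/2.85-.5,175+(y+.5)/2.85-.5,z)
print('cand top',c1(162,97,91),'foot c',c1(184,116,21), 'sq shoulder',c1(318,130,95))
```

```text
boxknob [ 623.3 -100.6   81. ]
boxcyl [623.  -99.7  72. ]
handle [635.2 -22.2 104. ]
sq [638.3  52.  101. ]
sqlow [638.4  50.4  95. ]
cand top [651.45857762 132.96304453  91.        ] foot c [651.61685957 135.58664658  21.        ] sq shoulder [634.62936545  51.38846985  95.        ]
```

```bash
python3 -c "
from h import *
go(623.2,-100.5,50,84.9)"
```

```text
t 2.05 at [539.8 -67.4 260.6] [180.    0.   88.1] gap 85.3 F [-1.1  0.6 -0.6]
shift cm [-3.03  8.44 21.06] rot [0.    0.    0.056]
```

```bash
python3 -m inch '[[[-1.5,4.2,3],[0,0,0.03],1],[[-3.0,8.4,6],[0,0,0.056],1],[[-3.0,8.4,9],[0,0,0.056],1],[[-3.0,8.4,12],[0,0,0.056],1],[[-3.0,8.4,14.5],[0,0,0.056],1],[[-3.0,8.4,17],[0,0,0.056],1],[[-3.0,8.4,19],[0,0,0.056],1],[[-3.0,8.4,20.5],[0,0,0.056],1],[[-3.0,8.4,21.1],[0,0,0.056],1],[[-3.0,8.4,21.1],[0,0,0.056],1],[[-3.0,8.4,21.1],[0,0,0.056],1]]' 30
python3 - <<'E'
from h import *
go(623.2,-100.5,50,84.9)
cv2.imwrite("pics/w2.png",viewer.snapshot("wrist")[:,:,::-1])
E
```

```text
time: 3.15
tool_pos: [623.6, -101.5, 50.5]
tcp_rot: [179.9, 0.0, 84.8]
ft_force: [0.0, -0.3, -0.2]
finger_gap: 85.7
t 3.15 at [ 623.6 -101.5   50.5] [179.9   0.   84.8] gap 85.7 F [ 0.  -0.3 -0.2]
shift cm [ 0.09 -0.05  0.05] rot [ 0.002  0.    -0.002]
```

View pics/w2.png

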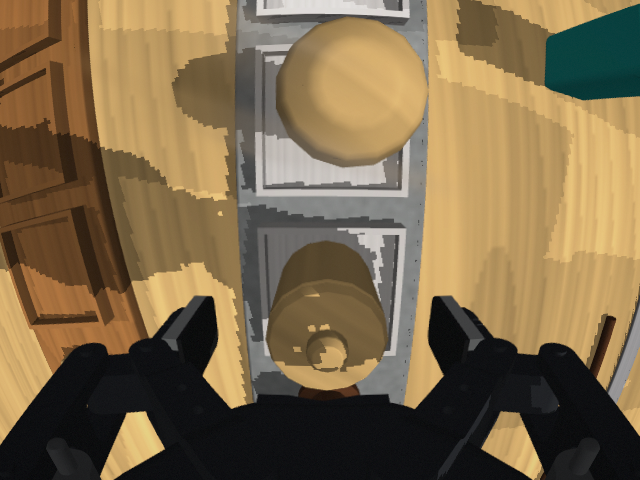

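The box knob (328,348) lies midway between the fingers, at 200 and 445. Closing.

```bash
python3 -m inch '[[[0.1,0,0],[0,0,0],0.6],[[0.1,0,0],[0,0,0],0.45],[[0.1,0,0],[0,0,0],0.3],[[0.1,0,0],[0,0,0],0.3],[[0.1,0,0],[0,0,0],0.3],[[0.1,0,0],[0,0,0],0.3],[[0.1,0,0],[0,0,0],0.3],[[0.1,0,0],[0,0,0],0.3]]' 30
python3 -m inch '[[[0,0,0],[0,0,0],0.3],[[0,0,-0.5],[0,0,0],0.3],[[0,0,-1.0],[0,0,0],0.3],[[0,0,-1.0],[0,0,0],0.3]]'
```

```text
time: 4.0
tool_pos: [623.4, -100.6, 50.1]
tcp_rot: [179.9, 0.0, 84.8]
ft_force: [-0.6, 0.4, 6.0]
finger_gap: 42.9
time: 4.4
tool_pos: [623.4, -100.6, 60.1]
tcp_rot: [179.9, 0.0, 84.8]
ft_force: [0.1, -0.4, -0.6]
finger_gap: 43.1
```

```bash
python3 -c "
from h import *
go(456,157.2,175,92.4);go(456,157.2,51,92.4)"
```

```text
t 4.4 at [ 623.4 -100.6   60.1] [179.9   0.   84.8] gap 43.1 F [ 0.1 -0.4 -0.6]
shift cm [ 24.15 -19.   -11.51] rot [ 0.001  0.    -0.133]
t 4.4 at [ 623.4 -100.6   60.1] [179.9   0.   84.8] gap 43.1 F [ 0.1 -0.4 -0.6]
shift cm [ 24.15 -19.01   0.89] rot [ 0.001  0.    -0.133]
```

```bash
python3 -m inch '[[[0,0,-2],[0,0,0],0.3],[[0,0,-5],[0,0,0],0.3],[[0,0,-8.5],[0,0,0],0.3],[[0.5,-0.4,-11],[0,0,0],0.3],[[2.4,-1.9,-11.5],[0,0,-0.02],0.3],[[5.4,-4.2,-11.5],[0,0,-0.04],0.3],[[8.9,-7,-11.5],[0,0,-0.06],0.3],[[12.4,-9.8,-11.5],[0,0,-0.08],0.3],[[15.9,-12.5,-11.5],[0,0,-0.1],0.3],[[19.4,-15.3,-11.5],[0,0,-0.12],0.3],[[22.2,-17.5,-11.5],[0,0,-0.133],0.3],[[23.7,-18.6,-11.5],[0,0,-0.133],0.3],[[24.15,-19,-11.5],[0,0,-0.133],0.3],[[24.15,-19,-11.5],[0,0,-0.133],0.3],[[24.15,-19,-11.5],[0,0,-0.133],0.3]]'
python3 -c "
from h import *
go(456,157.2,51,92.4)
cv2.imwrite('pics/w3.png',viewer.snapshot('wrist')[:,:,::-1])
"
```

```text
time: 5.9
tool_pos: [456.1, 156.7, 174.3]
tcp_rot: [180.0, 0.0, 92.4]
ft_force: [-0.2, 0.1, -1.2]
finger_gap: 42.8
t 5.9 at [456.1 156.7 174.3] [180.    0.   92.4] gap 42.8 F [-0.2  0.1 -1.2]
shift cm [ 6.000e-02 -1.000e-02  1.233e+01] rot [ 0.  0. -0.]
```

View pics/w3.png

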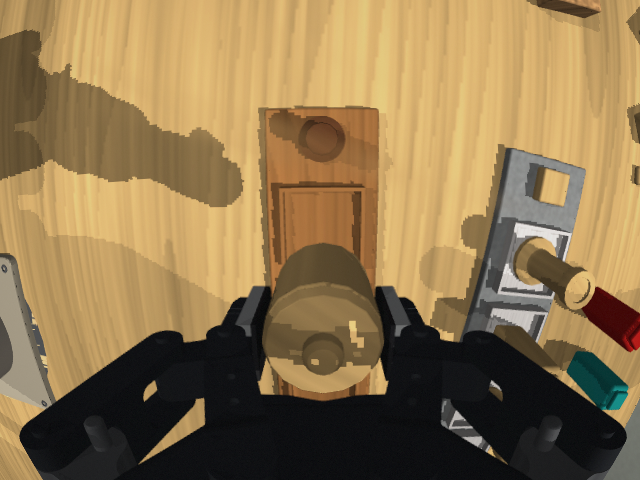

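The box is held upright. The polishing rack's first pocket, beside its post at (322,138), lies in line below it. Lowering.

```bash
python3 -m inch '[[[0.05,0,2],[0,0,0],0.3],[[0.05,0,5],[0,0,0],0.3],[[0.05,0,8],[0,0,0],0.3],[[0.05,0,10],[0,0,0],0.3],[[0.05,0,11.2],[0,0,0],0.3],[[0.05,0,11.7],[0,0,0],0.3],[[0.05,0,12],[0,0,0],0.3],[[0.05,0,12.2],[0,0,0],0.3],[[0.05,0,12.3],[0,0,0],0.3],[[0.05,0,12.3],[0,0,0],0.3]]'
```

```text
time: 6.95
tool_pos: [456.1, 158.0, 51.9]
tcp_rot: [179.9, -0.0, 92.4]
ft_force: [0.5, 0.5, 0.4]
finger_gap: 42.8
```

```bash
python3 -m inch '[[[-0.05,0,0.1],[0,0,0],0.3],[[-0.05,0,0.15],[0,0,0],0.3],[[-0.05,0,0.15],[0,0,0],0.3]]'
```

```text
time: 7.25
tool_pos: [455.9, 157.4, 50.1]
tcp_rot: [180.0, -0.0, 92.4]
ft_force: [0.1, -0.9, 1.5]
finger_gap: 42.8
```

```bash
python3 -m inch '[[[0,0,0],[0,0,0],0.55],[[0,0,0],[0,0,0],0.6],[[0,0,0],[0,0,0],0.7],[[0,0,0],[0,0,0],0.8],[[0,0,0],[0,0,0],0.8],[[0,0,-1],[0,0,0],0.9],[[0,0,-3],[0,0,0],1],[[0,0,-6.5],[0,0,0],1],[[0,0,-10],[0,0,0],1],[[0,0,-12],[0,0,0],1],[[0,0,-12],[0,0,0],1]]'
python3 -c "
from h import *
cv2.imwrite('pics/w4.png',viewer.snapshot('wrist')[:,:,::-1])
go(635.5,-22,175,84.9);go(635.5,-22,53,84.9)
"
```

```text
time: 8.35
tool_pos: [458.2, 158.0, 174.7]
tcp_rot: [179.6, -0.1, 92.4]
ft_force: [0.9, 0.5, 1.0]
finger_gap: 85.4
t 8.4 at [457.  157.6 172.3] [179.7  -0.   92.4] gap 85.5 F [-0.  -0.3 -0.4]
shift cm [-18.7   17.08  -0.21] rot [ 0.004 -0.001  0.131]
t 8.4 at [457.  157.6 172.3] [179.7  -0.   92.4] gap 85.5 F [-0.  -0.3 -0.4]
shift cm [-18.71  17.02  11.99] rot [ 0.004 -0.001  0.131]
```

View pics/w4.png

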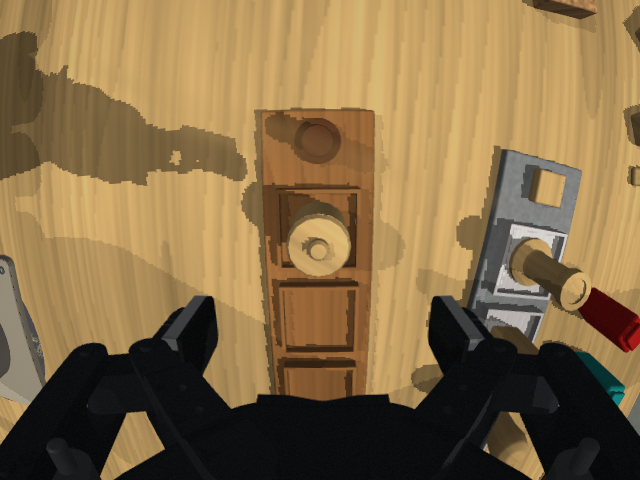

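The box (319,249) stands centred in pocket 1. Next is the handle.

```bash
python3 -m inch '[[[-1,0.9,0],[0,0,0.01],1],[[-3.3,3,0],[0,0,0.03],1],[[-6.3,5.7,0],[0,0,0.05],1],[[-9.3,8.5,0],[0,0,0.08],1],[[-12.3,11.2,0],[0,0,0.1],1],[[-15.3,14,0],[0,0,0.12],1],[[-17.6,16.1,0],[0,0,0.131],1],[[-18.7,17.05,1],[0,0,0.131],1],[[-18.7,17.05,3.5],[0,0,0.131],1],[[-18.7,17.05,6.5],[0,0,0.131],1],[[-18.7,17.05,9],[0,0,0.131],1],[[-18.7,17.05,10.8],[0,0,0.131],1],[[-18.7,17.05,11.8],[0,0,0.131],1],[[-18.7,17.05,12],[0,0,0.131],1],[[-18.7,17.05,12],[0,0,0.131],1]]' 30
python3 - <<'E'
from h import *
go(635.5,-22,53,84.9)
cv2.imwrite("pics/w5.png",viewer.snapshot("wrist")[:,:,::-1])
E
```

```text
time: 9.9
tool_pos: [633.7, -22.7, 49.5]
tcp_rot: [-180.0, 0.0, 84.9]
ft_force: [0.2, 0.2, 0.3]
finger_gap: 85.6
t 9.9 at [633.7 -22.7  49.5] [-180.     0.    84.9] gap 85.6 F [0.2 0.2 0.3]
shift cm [ 0.09  0.17 -0.35] rot [-0.001  0.    -0.   ]
```

View pics/w5.png

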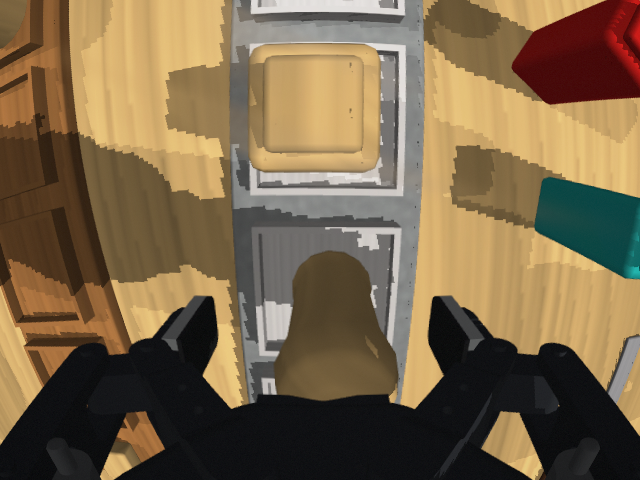

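```bash
python3 -m inch '[[[0.05,0.15,-0.2],[0,0,0],1],[[0.09,0.25,-0.35],[0,0,0],0.8],[[0.09,0.25,-0.35],[0,0,0],0.6],[[0.09,0.25,-0.35],[0,0,0],0.5],[[0.09,0.25,-0.35],[0,0,0],0.4],[[0.09,0.25,-0.35],[0,0,0],0.3],[[0.09,0.25,-0.35],[0,0,0],0.25],[[0.09,0.25,-0.35],[0,0,0],0.2],[[0.09,0.25,-0.35],[0,0,0],0.2],[[0.09,0.25,-0.35],[0,0,0],0.2],[[0.09,0.25,-0.35],[0,0,0],0.2]]' 30
python3 -m inch '[[[0,0,-0.3],[0,0,0],0.2],[[0,0,-0.8],[0,0,0],0.2],[[0,0,-1.0],[0,0,0],0.2]]'
python3 -c "
from h import *
go(459.3,77.3,175,92.4);go(459.3,77.3,53,92.4)
cv2.imwrite('pics/s6.png',viewer.snapshot('scene')[:,:,::-1])"
```

```text
time: 11.05
tool_pos: [636.7, -21.7, 53.7]
tcp_rot: [180.0, 0.0, 84.9]
ft_force: [-0.6, -0.2, 6.1]
finger_gap: 33.9
time: 11.35
tool_pos: [636.3, -21.7, 63.4]
tcp_rot: [-180.0, -0.0, 84.9]
ft_force: [-0.6, -0.6, -1.2]
finger_gap: 33.8
t 11.35 at [636.3 -21.7  63.4] [-180.    -0.    84.9] gap 33.8 F [-0.6 -0.6 -1.2]
shift cm [  8.28 -18.51 -11.15] rot [-0.    -0.    -0.131]
t 11.35 at [636.3 -21.7  63.4] [-180.    -0.    84.9] gap 33.8 F [-0.6 -0.6 -1.2]
shift cm [  8.28 -18.5    1.05] rot [-0.    -0.    -0.131]
```

View pics/s6.png

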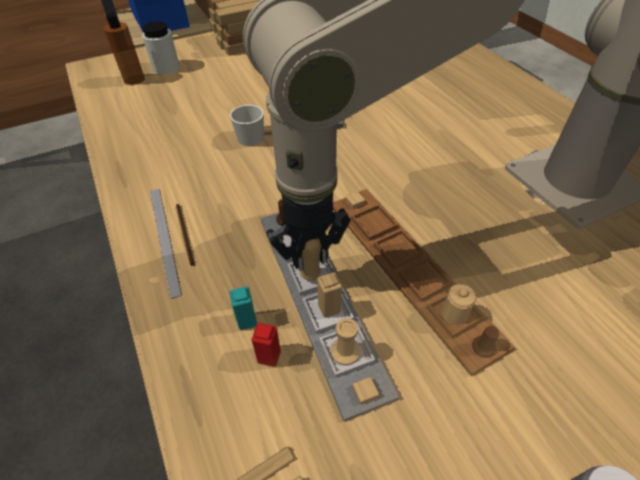

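The handle is gripped and upright at (312,260), and the box stands in pocket 1 at (460,300).

```bash
python3 -m inch '[[[0,0,-2],[0,0,0],0.2],[[0,0,-5],[0,0,0],0.2],[[0,0,-8.5],[0,0,0],0.2],[[0.2,-0.4,-11],[0,0,0],0.2],[[0.8,-1.8,-11.1],[0,0,-0.01],0.2],[[2.1,-4.6,-11.1],[0,0,-0.03],0.2],[[3.4,-7.6,-11.1],[0,0,-0.06],0.2],[[4.7,-10.6,-11.1],[0,0,-0.08],0.2],[[6.1,-13.6,-11.1],[0,0,-0.11],0.2],[[7.4,-16.6,-11.1],[0,0,-0.131],0.2],[[8.1,-18.1,-11.1],[0,0,-0.131],0.2],[[8.28,-18.5,-11.1],[0,0,-0.131],0.2],[[8.28,-18.5,-11.1],[0,0,-0.131],0.2],[[8.28,-18.5,-9],[0,0,-0.131],0.2],[[8.28,-18.5,-6],[0,0,-0.131],0.2],[[8.28,-18.5,-3],[0,0,-0.131],0.2],[[8.28,-18.5,-1],[0,0,-0.131],0.2],[[8.28,-18.5,0],[0,0,-0.131],0.2],[[8.28,-18.5,0],[0,0,-0.131],0.2],[[8.28,-18.5,0],[0,0,-0.131],0.2]]'
python3 -c "
from h import *
go(459.3,77.3,53.5,92.4)
cv2.imwrite('pics/w7.png',viewer.snapshot('wrist')[:,:,::-1])"
```

```text
time: 13.4
tool_pos: [460.5, 77.0, 64.2]
tcp_rot: [179.9, 0.0, 92.4]
ft_force: [0.1, -0.3, 0.4]
finger_gap: 33.9
t 13.4 at [460.5  77.   64.2] [179.9   0.   92.4] gap 33.9 F [ 0.1 -0.3  0.4]
shift cm [ 0.03 -0.12  1.07] rot [ 0.001  0.    -0.   ]
```

View pics/w7.png

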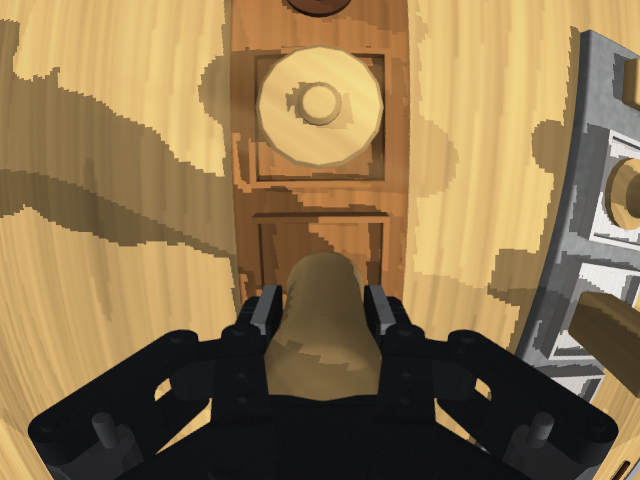

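The handle is centred between the walls of pocket 2, which span columns 258 to 385. Lowering and releasing.

```bash
python3 -m inch '[[[0,-0.05,0.4],[0,0,0],0.2],[[0,-0.1,0.7],[0,0,0],0.2],[[0,-0.1,0.9],[0,0,0],0.2],[[0,-0.1,1.0],[0,0,0],0.2],[[0,-0.1,1.07],[0,0,0],0.2],[[0,-0.1,1.07],[0,0,0],0.2]]'
python3 -m inch '[[[0,0,0],[0,0,0],0.42],[[0,0,0],[0,0,0],0.5],[[0,0,0],[0,0,0],0.6],[[0,0,0],[0,0,0],0.7],[[0,0,0],[0,0,0],0.8],[[0,0,-0.5],[0,0,0],0.9],[[0,0,-2],[0,0,0],1],[[0,0,-5],[0,0,0],1],[[0,0,-8.5],[0,0,0],1],[[0,0,-11.5],[0,0,0],1],[[0,0,-12],[0,0,0],1],[[0,0,-12],[0,0,0],1]]'
python3 -c "
from h import *
cv2.imwrite('pics/w8.png',viewer.snapshot('wrist')[:,:,::-1])
go(637.3,52,175,84.9);go(637.3,52,53,84.9)
"
```

```text
time: 14.05
tool_pos: [458.9, 77.2, 53.6]
tcp_rot: [180.0, 0.0, 92.4]
ft_force: [-3.2, 0.7, 7.8]
finger_gap: 33.8
time: 15.25
tool_pos: [459.5, 77.2, 174.2]
tcp_rot: [179.8, -0.0, 92.4]
ft_force: [-0.1, -1.8, -0.9]
finger_gap: 85.2
t 15.3 at [458.6  77.2 172.6] [180.    0.   92.4] gap 85.2 F [ 0.1 -0.5  0.4]
shift cm [-3.27 17.75 -0.23] rot [ 0.001 -0.     0.131]
t 15.3 at [458.6  77.2 172.6] [180.    0.   92.4] gap 85.2 F [ 0.1 -0.5  0.4]
shift cm [-3.27 17.75 11.97] rot [ 0.001 -0.     0.131]
```

View pics/w8.png

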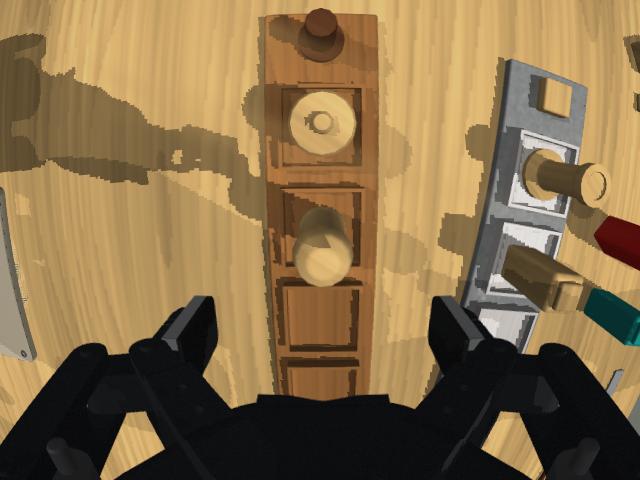

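The handle (323,250) stands in pocket 2. Next is the square piece.

```bash
python3 -m inch '[[[-0.2,1,0],[0,0,0.01],1],[[-0.6,3.4,0],[0,0,0.03],1],[[-1.2,6.6,0],[0,0,0.06],1],[[-1.8,10,0],[0,0,0.08],1],[[-2.5,13.4,0],[0,0,0.11],1],[[-3.0,16.2,0],[0,0,0.131],1],[[-3.2,17.5,0],[0,0,0.131],1],[[-3.2,17.8,1],[0,0,0.131],1],[[-3.2,17.8,3.5],[0,0,0.131],1],[[-3.2,17.8,6.5],[0,0,0.131],1],[[-3.2,17.8,9],[0,0,0.131],1],[[-3.2,17.8,10.8],[0,0,0.131],1],[[-3.2,17.8,11.6],[0,0,0.131],1],[[-3.2,17.8,11.8],[0,0,0.131],1],[[-3.2,17.8,11.8],[0,0,0.131],1]]' 30
python3 - <<'E'
from h import *
go(637.3,52,53,84.9)
cv2.imwrite("pics/w9.png",viewer.snapshot("wrist")[:,:,::-1])
E
```

```text
time: 16.8
tool_pos: [637.5, 52.7, 54.5]
tcp_rot: [-180.0, 0.0, 84.9]
ft_force: [0.4, -0.5, 0.2]
finger_gap: 85.8
t 16.8 at [637.5  52.7  54.5] [-180.     0.    84.9] gap 85.8 F [ 0.4 -0.5  0.2]
shift cm [-0.08 -0.01  0.15] rot [-0.  0. -0.]
```

View pics/w9.png

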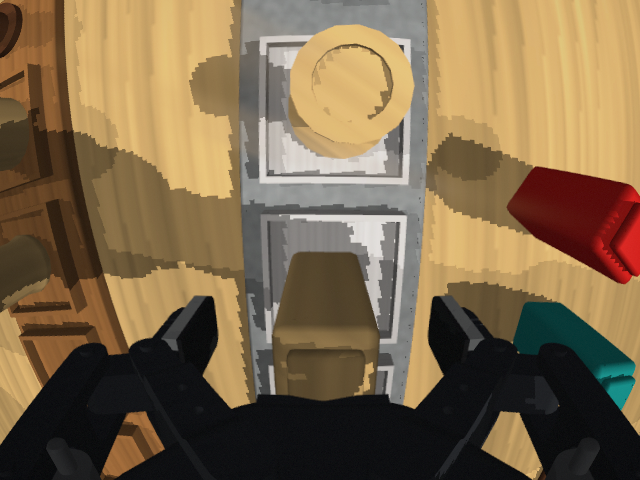

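The square piece, at columns 273 to 378, is centred and square to the jaws. Closing.

```bash
python3 -m inch '[[[-0.08,0.05,0.1],[0,0,0],0.9],[[-0.08,0.05,0.1],[0,0,0],0.75],[[-0.08,0.05,0.1],[0,0,0],0.6],[[-0.08,0.05,0.1],[0,0,0],0.5],[[-0.08,0.05,0.1],[0,0,0],0.4],[[-0.08,0.05,0.1],[0,0,0],0.3],[[-0.08,0.05,0.1],[0,0,0],0.25],[[-0.08,0.05,0.1],[0,0,0],0.2],[[-0.08,0.05,0.1],[0,0,0],0.2],[[-0.08,0.05,0.1],[0,0,0],0.2],[[-0.08,0.05,0.1],[0,0,0],0.2]]' 30
python3 -m inch '[[[0,0,-0.3],[0,0,0],0.2],[[0,0,-0.8],[0,0,0],0.2],[[0,0,-1.0],[0,0,0],0.2],[[0,0,-1.0],[0,0,0],0.2]]'
python3 -c "
from h import *
go(462.7,-2.7,175,92.4);go(462.7,-2.7,63,92.4)
cv2.imwrite('pics/w10.png',viewer.snapshot('wrist')[:,:,::-1])"
```

```text
time: 17.95
tool_pos: [638.3, 51.9, 53.8]
tcp_rot: [180.0, -0.0, 84.9]
ft_force: [0.2, 0.2, 2.3]
finger_gap: 31.9
time: 18.35
tool_pos: [638.5, 51.8, 64.2]
tcp_rot: [180.0, -0.0, 84.9]
ft_force: [-0.5, -0.1, -0.4]
finger_gap: 31.9
t 18.35 at [638.5  51.8  64.2] [180.   -0.   84.9] gap 31.9 F [-0.5 -0.1 -0.4]
shift cm [ -6.99 -17.01 -11.1 ] rot [ 0.001  0.    -0.131]
t 18.35 at [638.5  51.8  64.2] [180.   -0.   84.9] gap 31.9 F [-0.5 -0.1 -0.4]
shift cm [ -6.99 -17.02   0.1 ] rot [ 0.001  0.    -0.131]
```

View pics/w10.png

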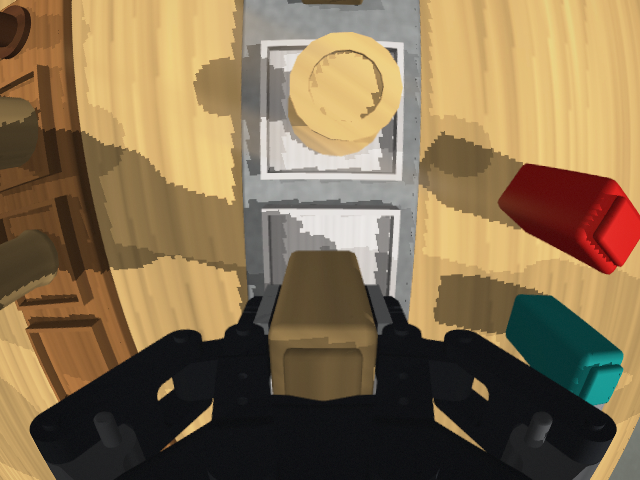

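The square piece is held flush and upright at (322,330). Transferring it to pocket 3.

```bash
python3 -m inch '[[[0,0,-2],[0,0,0],0.2],[[0,0,-5],[0,0,0],0.2],[[0,0,-8.5],[0,0,0],0.2],[[-0.1,-0.3,-11],[0,0,0],0.2],[[-0.7,-1.7,-11.1],[0,0,-0.01],0.2],[[-1.8,-4.3,-11.1],[0,0,-0.03],0.2],[[-2.9,-7.1,-11.1],[0,0,-0.06],0.2],[[-4.1,-9.9,-11.1],[0,0,-0.08],0.2],[[-5.2,-12.7,-11.1],[0,0,-0.11],0.2],[[-6.3,-15.4,-11.1],[0,0,-0.131],0.2],[[-6.9,-16.7,-11.1],[0,0,-0.131],0.2],[[-7,-17,-11.1],[0,0,-0.131],0.2],[[-7,-17,-11.1],[0,0,-0.131],0.2],[[-7,-17,-9],[0,0,-0.131],0.2],[[-7,-17,-6],[0,0,-0.131],0.2],[[-7,-17,-3],[0,0,-0.131],0.2],[[-7,-17,-1],[0,0,-0.131],0.2],[[-7,-17,0],[0,0,-0.131],0.2],[[-7,-17,0],[0,0,-0.131],0.2],[[-7,-17,0],[0,0,-0.131],0.2]]'
python3 -c "
from h import *
go(462.7,-2.7,53.7,92.4)
cv2.imwrite('pics/w11.png',viewer.snapshot('wrist')[:,:,::-1])"
```

```text
time: 20.4
tool_pos: [463.5, -2.7, 64.4]
tcp_rot: [179.9, 0.0, 92.4]
ft_force: [0.2, 0.4, -1.0]
finger_gap: 31.6
t 20.4 at [463.5  -2.7  64.4] [179.9   0.   92.4] gap 31.6 F [ 0.2  0.4 -1. ]
shift cm [ 0.   -0.08  1.07] rot [0.001 0.    0.   ]
```

View pics/w11.png

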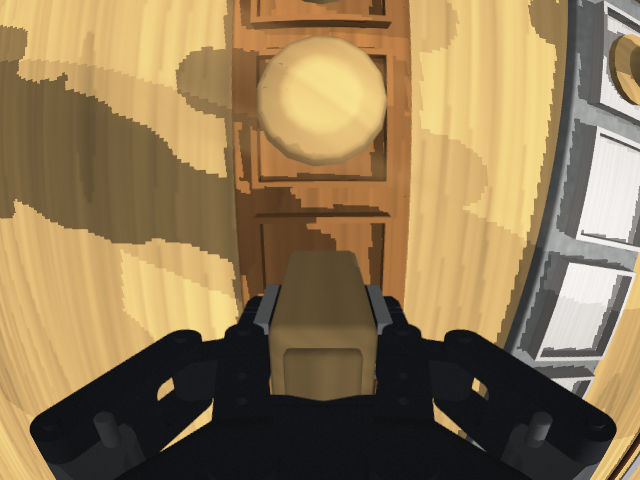

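The square piece is centred in pocket 3, between columns 260 and 385. Lowering and releasing.

```bash
python3 -m inch '[[[0,-0.05,0.4],[0,0,0],0.2],[[0,-0.05,0.7],[0,0,0],0.2],[[0,-0.05,0.9],[0,0,0],0.2],[[0,-0.05,1.0],[0,0,0],0.2],[[0,-0.05,1.07],[0,0,0],0.2],[[0,-0.05,1.07],[0,0,0],0.2]]'
python3 -m inch '[[[0,0,0],[0,0,0],0.4],[[0,0,0],[0,0,0],0.5],[[0,0,0],[0,0,0],0.6],[[0,0,0],[0,0,0],0.7],[[0,0,0],[0,0,0],0.8],[[0,0,-0.5],[0,0,0],0.9],[[0,0,-2],[0,0,0],1],[[0,0,-5],[0,0,0],1],[[0,0,-8.5],[0,0,0],1],[[0,0,-11.5],[0,0,0],1],[[0,0,-12],[0,0,0],1],[[0,0,-12],[0,0,0],1]]'
python3 -c "
from h import *
cv2.imwrite('pics/w12.png',viewer.snapshot('wrist')[:,:,::-1])
go(651.5,134,175,84.9);go(651.5,134,49,84.9)
"
```

```text
time: 21.05
tool_pos: [462.1, -2.8, 53.7]
tcp_rot: [-180.0, 0.0, 92.4]
ft_force: [-4.8, 0.4, 8.8]
finger_gap: 31.7
time: 22.25
tool_pos: [463.1, -2.9, 174.5]
tcp_rot: [179.8, 0.0, 92.4]
ft_force: [0.3, -0.1, -0.7]
finger_gap: 85.4
t 22.3 at [462.2  -2.8 172.9] [180.    0.   92.4] gap 85.3 F [-0.8 -0.1 -1.5]
shift cm [12.87 19.49 -0.2 ] rot [0.001 0.    0.131]
t 22.3 at [462.2  -2.8 172.9] [180.    0.   92.4] gap 85.3 F [-0.8 -0.1 -1.5]
shift cm [12.88 19.48 12.4 ] rot [0.001 0.    0.131]
```

View pics/w12.png

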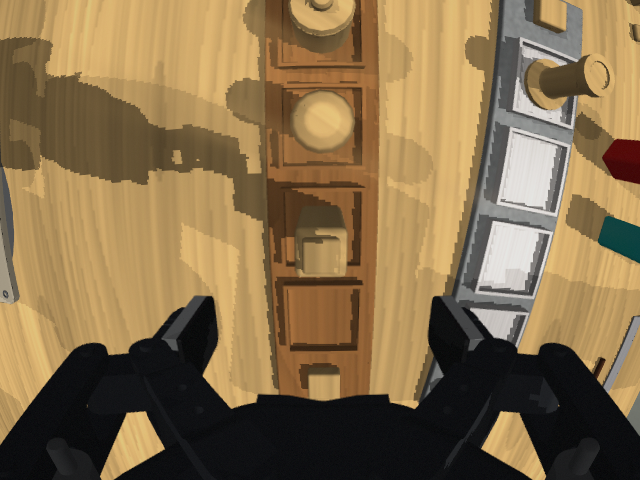

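The square piece (321,245) stands in pocket 3. Last is the candlestick.

```bash
python3 -m inch '[[[0.6,0.9,0],[0,0,0.01],1],[[2.2,3.4,0],[0,0,0.03],1],[[4.4,6.6,0],[0,0,0.06],1],[[6.6,10,0],[0,0,0.08],1],[[8.8,13.4,0],[0,0,0.1],1],[[11,16.6,0],[0,0,0.12],1],[[12.4,18.8,0],[0,0,0.131],1],[[12.9,19.5,1],[0,0,0.131],1],[[12.9,19.5,3.5],[0,0,0.131],1],[[12.9,19.5,6.5],[0,0,0.131],1],[[12.9,19.5,9],[0,0,0.131],1],[[12.9,19.5,11],[0,0,0.131],1],[[12.9,19.5,12.2],[0,0,0.131],1],[[12.9,19.5,12.5],[0,0,0.131],1],[[12.9,19.5,12.5],[0,0,0.131],1]]' 30
python3 - <<'E'
from h import *
go(651.5,134,47,84.9)
cv2.imwrite("pics/w13.png",viewer.snapshot("wrist")[:,:,::-1])
E
```

```text
time: 23.8
tool_pos: [651.0, 134.1, 47.2]
tcp_rot: [-179.9, 0.0, 84.9]
ft_force: [-0.4, -0.3, -0.1]
finger_gap: 85.5
t 23.8 at [651.  134.1  47.2] [-179.9    0.    84.9] gap 85.5 F [-0.4 -0.3 -0.1]
shift cm [-0.01  0.05  0.02] rot [-0.001  0.    -0.   ]
```

View pics/w13.png

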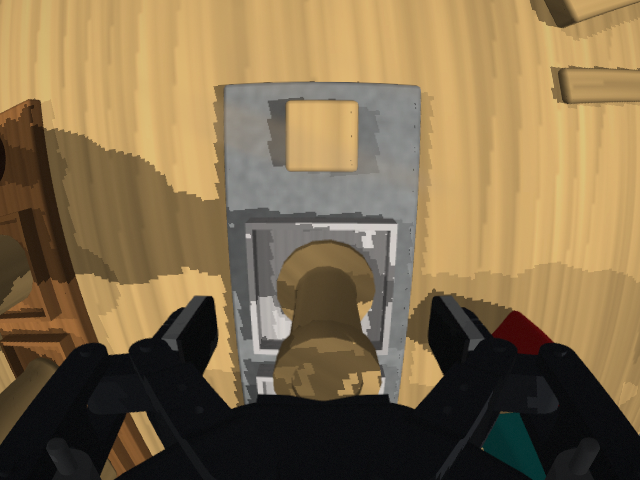

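The candlestick stem (326,300) is centred between the fingers, and the red block is clear of the right finger. Closing.

```bash
python3 -m inch '[[[0,0.1,0],[0,0,0],0.9],[[0,0.1,0],[0,0,0],0.75],[[0,0.1,0],[0,0,0],0.6],[[0,0.1,0],[0,0,0],0.5],[[0,0.1,0],[0,0,0],0.4],[[0,0.1,0],[0,0,0],0.3],[[0,0.1,0],[0,0,0],0.22],[[0,0.1,0],[0,0,0],0.15],[[0,0.1,0],[0,0,0],0.1],[[0,0.1,0],[0,0,0],0.1],[[0,0.1,0],[0,0,0],0.1],[[0,0.1,0],[0,0,0],0.1]]' 30
python3 -m inch '[[[0,0,-0.3],[0,0,0],0.1],[[0,0,-0.8],[0,0,0],0.1],[[0,0,-1.0],[0,0,0],0.1],[[0,0,-1.0],[0,0,0],0.1]]'
python3 -c "
from h import *
go(466,-82.6,175,92.4);go(466,-82.6,57,92.4)
cv2.imwrite('pics/w14.png',viewer.snapshot('wrist')[:,:,::-1])"
```

```text
time: 25.05
tool_pos: [652.6, 134.2, 48.1]
tcp_rot: [180.0, -0.0, 84.9]
ft_force: [-2.0, -0.1, 4.0]
finger_gap: 26.4
time: 25.45
tool_pos: [652.9, 134.3, 58.5]
tcp_rot: [179.9, -0.0, 84.9]
ft_force: [-0.6, 0.4, -0.9]
finger_gap: 26.8
t 25.45 at [652.9 134.3  58.5] [179.9  -0.   84.9] gap 26.8 F [-0.6  0.4 -0.9]
shift cm [-23.26 -16.67 -11.67] rot [ 0.001 -0.    -0.131]
t 25.45 at [652.9 134.3  58.5] [179.9  -0.   84.9] gap 26.8 F [-0.6  0.4 -0.9]
shift cm [-23.26 -16.68   0.13] rot [ 0.001 -0.    -0.131]
```

View pics/w14.png

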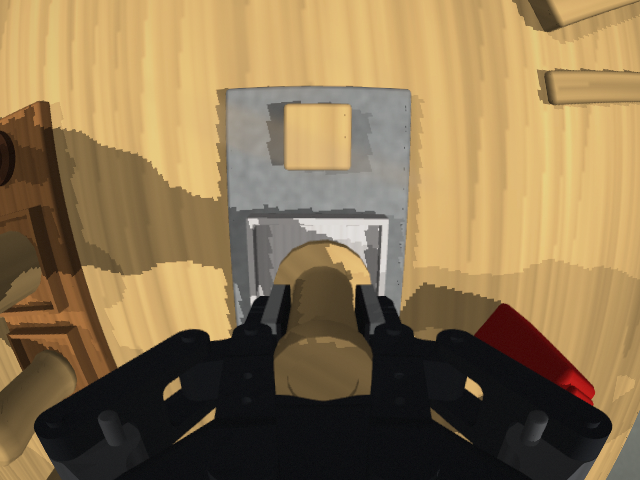

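The candlestick is held upright at (323,330). Transferring it to pocket 4.

```bash
python3 -m inch '[[[0,0,-2],[0,0,0],0.1],[[0,0,-5],[0,0,0],0.1],[[0,0,-8.5],[0,0,0],0.1],[[-0.4,-0.3,-11],[0,0,0],0.1],[[-2.2,-1.6,-11.6],[0,0,-0.01],0.1],[[-5.2,-3.7,-11.6],[0,0,-0.03],0.1],[[-8.5,-6.1,-11.6],[0,0,-0.05],0.1],[[-11.8,-8.5,-11.6],[0,0,-0.07],0.1],[[-15.1,-10.8,-11.6],[0,0,-0.09],0.1],[[-18.4,-13.2,-11.6],[0,0,-0.11],0.1],[[-21.4,-15.3,-11.6],[0,0,-0.131],0.1],[[-23,-16.4,-11.6],[0,0,-0.131],0.1],[[-23.3,-16.7,-11.6],[0,0,-0.131],0.1],[[-23.3,-16.7,-11],[0,0,-0.131],0.1],[[-23.3,-16.7,-8.5],[0,0,-0.131],0.1],[[-23.3,-16.7,-5.5],[0,0,-0.131],0.1],[[-23.3,-16.7,-2.5],[0,0,-0.131],0.1],[[-23.3,-16.7,-0.5],[0,0,-0.131],0.1],[[-23.3,-16.7,0.1],[0,0,-0.131],0.1],[[-23.3,-16.7,0.1],[0,0,-0.131],0.1]]'
python3 -c "
from h import *
go(466,-82.6,48.1,92.4)
cv2.imwrite('pics/w15.png',viewer.snapshot('wrist')[:,:,::-1])"
```

```text
time: 27.5
tool_pos: [464.9, -82.1, 55.8]
tcp_rot: [-179.9, -0.1, 92.5]
ft_force: [0.2, 1.3, -1.2]
finger_gap: 26.5
t 27.5 at [464.9 -82.1  55.8] [-1.799e+02 -1.000e-01  9.250e+01] gap 26.5 F [ 0.2  1.3 -1.2]
shift cm [-0.06  0.11  0.77] rot [-0.002 -0.001  0.001]
```

View pics/w15.png

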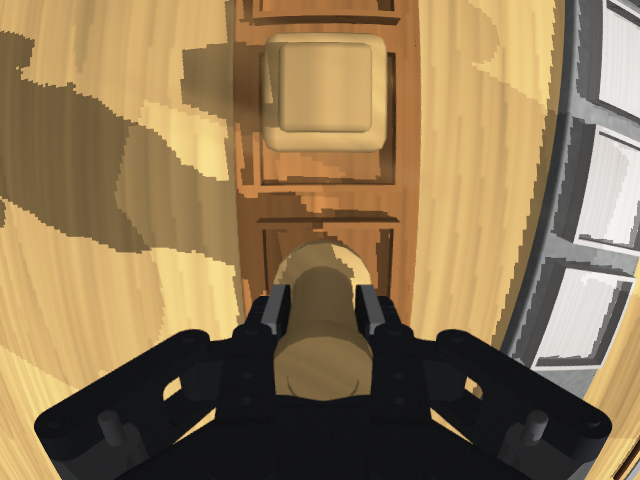

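The candlestick (323,290) is about 1.5 mm left of the centre of pocket 4, whose walls are at columns 264 and 393. I'll nudge it across and lower it.

```bash
python3 -m inch '[[[-0.05,0.1,0],[0,0,0],0.1],[[-0.05,0.13,0.2],[0,0,0],0.1],[[-0.05,0.13,0.4],[0,0,0],0.1],[[-0.05,0.13,0.5],[0,0,0],0.1],[[-0.05,0.13,0.55],[0,0,0],0.1],[[-0.05,0.13,0.55],[0,0,0],0.1]]'
```

```text
time: 28.15
tool_pos: [466.7, -83.5, 51.3]
tcp_rot: [-180.0, -0.0, 92.4]
ft_force: [-0.3, 0.1, -0.9]
finger_gap: 27.1
```

```bash
python3 -m inch '[[[0.08,0,0.15],[0,0,0],0.1],[[0.08,0,0.25],[0,0,0],0.1],[[0.08,0,0.31],[0,0,0],0.1],[[0.08,0,0.31],[0,0,0],0.1]]'
```

```text
time: 28.55
tool_pos: [466.7, -82.6, 48.2]
tcp_rot: [-180.0, -0.0, 92.4]
ft_force: [0.6, 0.2, -0.5]
finger_gap: 26.9
```

```bash
python3 -m inch '[[[0,0,0.06],[0,0,0],0.1],[[0,0,0.1],[0,0,0],0.1],[[0,0,0.1],[0,0,0],0.1]]'
```

```text
time: 28.85
tool_pos: [467.0, -82.8, 48.0]
tcp_rot: [180.0, 0.0, 92.4]
ft_force: [-3.1, 0.6, 6.8]
finger_gap: 27.1
```

In contact with the floor at 6.8 N. Releasing.

```bash
python3 -m inch '[[[0,0,0],[0,0,0],0.34],[[0,0,0],[0,0,0],0.42],[[0,0,0],[0,0,0],0.5],[[0,0,0],[0,0,0],0.65],[[0,0,0],[0,0,0],0.8],[[0,0,-0.5],[0,0,0],0.9],[[0,0,-2],[0,0,0],1],[[0,0,-5],[0,0,0],1],[[0,0,-8.5],[0,0,0],1],[[0,0,-12],[0,0,0],1],[[0,0,-15],[0,0,0],1],[[0,0,-16],[0,0,0],1],[[0,0,-16],[0,0,0],1]]'
python3 -c "
from h import *
go(250,-480,240,0)"
```

```text
time: 30.15
tool_pos: [467.8, -83.0, 209.2]
tcp_rot: [179.8, 0.1, 92.4]
ft_force: [0.5, 0.7, -0.5]
finger_gap: 85.5
t 30.15 at [467.8 -83.  209.2] [1.798e+02 1.000e-01 9.240e+01] gap 85.5 F [ 0.5  0.7 -0.5]
shift cm [-38.75 -23.42  -3.12] rot [ 0.004 -0.002  1.613]
```

```bash
python3 -m inch '[[[-2,0,-1],[0,0,0],1],[[-6,0,-2],[0,0,0],1],[[-10,0,-3],[0,0,0],1],[[-14,0,-3],[0,0,0],1],[[-18,0,-3],[0,0,0],1],[[-22,0,-3],[0,0,0],1],[[-26,0,-3],[0,0,0],1],[[-30,0,-3],[0,0,0],1],[[-33,0,-3],[0,0,0],1],[[-34,0,-3],[0,0,0],1],[[-34,0,-3],[0,0,0],1],[[-34,0,-3],[0,0,0],1]]'
cat > o2.py <<'E'
from ov import *
im=viewer.snapshot("top")[:,:,::-1].copy();cv2.imwrite("pics/top9.png",im)
sc=viewer.snapshot("scene")[:,:,::-1].copy();cv2.imwrite("pics/scene9.png",sc)
t=overlay(im,lambda p:proj("top",p),2.7,[461,37.3,2.4],[637.1,15.6],-5.1)
cv2.imwrite("pics/ot9.png",t[480:1020,400:1200])
E
python3 o2.py
```

```text
time: 31.35
tool_pos: [480.7, -421.1, 235.7]
tcp_rot: [-179.9, -0.1, 92.4]
ft_force: [0.0, -0.2, -0.4]
finger_gap: 85.6
```

View pics/ot9.png

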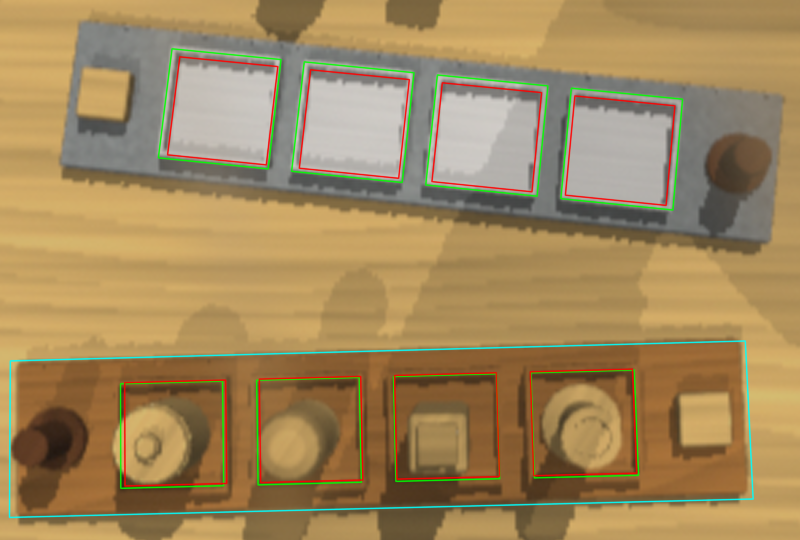

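View pics/scene9.png

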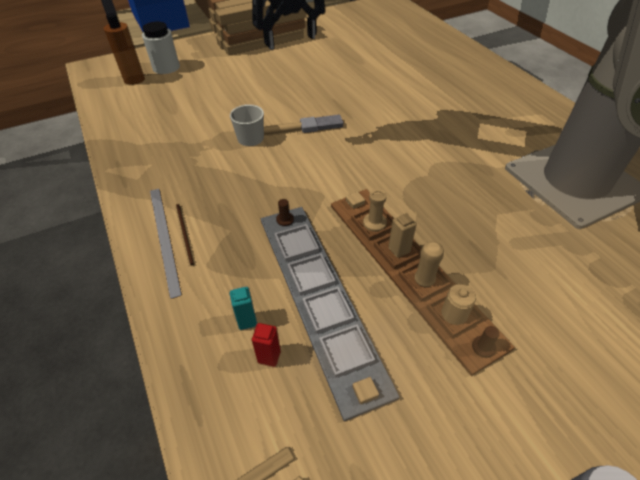

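Run:
```python
from h import *
a=np.radians(2.4);R=np.array([[np.cos(a),-np.sin(a)],[np.sin(a),np.cos(a)]])
for n,x,y,z in [('box',147,446,81),('handle',289,446,104),('square',437,444,101),('cand',587,438,91),('candfoot',583,424,21)]:
    p=ray("top",(x+400+.5)/2.7-.5,(y+480+.5)/2.7-.5,z);print(n,(R.T@(p[:2]-[461,37.3])).round(1))
print(telemetry.sense()["ft_force"])
```

```text
box [ -0.2 119.6]
handle [ 0.4 39.5]
square [ -0.8 -37.5]
cand [  -0.8 -116.4]
candfoot [  -0.7 -119.7]
[ 0.58674686 -0.60120789  0.57424546]
```

```bash
python3 -c "
from bench import r
print(r.hand_in())"
```

```text
the job is handed in; nothing more can be done
None
```

I moved all four pieces to the polishing rack in post order: box in pocket 1, handle in 2, square in 3 and candlestick in 4. I handed the job in at about 31.5 s of the 102 s allowed, with the gripper open and the arm clear of the racks.

- **Position:** In the final top view the box, handle and square measured within about 3 mm of their pocket centres. The candlestick measured about 4 mm off at its top and under 1 mm at its foot. The limit is 15 mm.
- **Upright:** All four look upright in the top and scene views. The candlestick's top and foot readings differ by about 3 mm, which would be a lean of roughly 0.05 rad (limit 0.12). I took this as pixel reading error, because a similar difference of opposite sign showed before it was moved, and did not check further.
- **Forces:** Forces read at the ends of moves peaked near 10 N, at the set-downs, and no check failed. Hand-in gave no verdict.

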